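# Post the phone into the phone box

## Task

Before dinner the phone goes into the phone box: take the phone out of the wooden stand by its top edge, hold it upright over the slot in the box's lid and lower it through until about half of it or more is inside, and only then let go so that it goes in completely. Leave the tablet and the remote control standing where they are in the stand.

Things in the scene. Friction and masses are not known exactly. Their poses are not given: they have to be found in the camera images.
- phone: the phone: a white slab with a black screen on its +x face, 9 mm thick (x), 67 mm wide (y), 138 mm tall (z), about 0.17 kg. It stands upright on its short edge in the stand's groove, beside a wider white tablet and a narrow black remote control, in any order, centres about 108 mm apart. Its faces above the stand's rails are free to be gripped. Origin: centre of its lower edge; z up
- phone_top (a point): the middle of the phone's upper edge, 138 mm above its origin; axes as the phone's
- phone_box: the phone box, fixed to the table: a medium-brown wooden box, 120 mm (x) by 160 mm (y), 160 mm high, closed but for a slot in the middle of its lid. Walls 8 mm, lid 14 mm, floor 5 mm: the space inside is 104 x 144 mm and 141 mm high, so the phone fits in it upright, wholly below the lid. Origin: centre of its underside; z up
- slot (a point): the centre of the slot, level with the top of the lid, 160 mm above the box's origin; axes as the box's. The slot runs along y. Its mouth is 38 mm (x) by 100 mm (y); bevelled light-wood sides narrow it to 22 by 84 mm at the lid's underside, 14 mm down; nothing hinders below. A phone let go in it drops by its own weight
- stand: the light-wood stand, fixed to the table: 90 mm (x) by 330 mm (y), 45 mm high, with one straight groove along y, 12 mm wide and 35 mm deep, in which the phone, the tablet (104 wide, 158 tall, 9 mm thick) and the remote control (38 wide, 150 tall, 9 mm thick) stand on end. Origin: centre of its underside; the groove's floor is 10 mm above it

How it is judged:
By the outcome, as a careful person would: the job done as asked, in the order asked, and still so for the second after the job is handed in, with the robot touching nothing.
It also fails if it takes over 48 s, if anything falls off the work surface, if the arm or the gripper's body presses on something with over 40 N, if the wrist force passes 120 N, or if a joint passes its speed limit or range.

## Robot

A 6-joint arm with a two-finger parallel gripper is mounted at the origin on the work surface. World frame = base frame: x ahead of the robot, y to its left, z up, the work surface at z = 0. Lengths are in m, angles in rad, forces in N, time in s.
With the tool pointing down it reaches from about 0.425 to 1.125 m from the base axis. Payload 14.9 kg.
Tool frame: the origin (TCP) lies at the centre of the arm's flange, where the gripper is bolted on; the fingertips stand 191 mm ahead of it and the grasp point (between the pads) lies 172 mm ahead of it; z points along the fingers, y is the line along which they close (so a half turn about z gives the same grasp; the last joint's range is limited). The gripper opens to 91 mm and grips with 3 to 60 N. Pads are 32 mm wide; open, the fingers measure 118 mm over their backs; the gripper's body (76 mm by 178 mm) begins 60 mm behind the grasp point.
Start: joints at [1.106, 0.379, 1.734, -0, 1.028, -0.033], TCP at [0.293, 0.636, 0.405] pointing down, gripper open.
Joint ranges: [-2.77, 2.77], [-0.74, 2.19], [0, 2.66], [-1.06, 4.2], [0.31, 2.87], [-3.08, 3.08]. Speed limits (rad/s): [1.89, 1.89, 2.39, 3.14, 3.14, 3.14].

## Interface

Orientations are given as a unit quaternion [x, y, z, w].
In Python, from cell import env, capture, camera_info gives the robot as it stands (env), with the cameras as plain functions.
- The arm moves only by the shell command python3 steer.py [FORCE], which reads ROWS from standard input. ROWS is a JSON list of rows, 1 to 8 of them, each an object with the fields finger_gap (the finger opening in m), sx, sy, sz (the shift in m), twist (a turn about the tool's z in rad); a field left out counts as zero (the opening has to be given); each row shifts and turns the commanded pose from where the row before left it, along the tool's axes as they then stand; what a row does not reach is not made up. A row lasts 1/8 s, in which the tool goes at most 0.0625 m and 0.188 rad, less where a joint would pass 70% of its speed; a pose out of reach is approached as far as the arm can. The fingers move at their own pace and stop on an object; FORCE is the grip in N (left out, the last holds). Time passes only in rows, so rows that do not move let the fingers close. It prints the time, the measured TCP pose, the force, the opening and the grip force at its end. Input that does not fit is refused with a message, and nothing moves.
- env.observe(): the state, without advancing time (a new reading comes with each control period).
- capture(name): name is "scene" or "top"; returns the picture (384x512x3 uint8, red, green, blue); there is no depth.
- camera_info(name): a dict with "intrinsics" (3x3 intrinsics, pixels), "pose" (4x4, takes a point from camera to world coordinates). Camera axes: x right, y up, looking along -z (the intrinsics and any distortion apply to the point x, -y, -z); pixel columns grow to the right and rows downward; lengths in m; the calibration is good to about 2 mm. A picture is of the moment at which its call begins. camera_info takes no time and is no camera call.
- env.finish_job(): hands the job in; it is judged then, once.
The state is a dict: "time_s": time; "joints": joint angles; "joint_vel": joint speeds; "joint_efforts": joint torques, N m; "eef_pos": TCP position; "tcp_rot": TCP orientation; "ft_force": force on the tool from outside, world axes, zero at the start; "moment": the same for the moment, N m; "opening": finger opening in m; "finger_force": force on a finger pad.
Only numpy, scipy, OpenCV 4.12 (cv2) and the standard library are available. Lean on these libraries where they do the work, as an engineer would, in place of code of your own. Each camera call takes 0.05 s, during which the arm holds its last target. There are 200 camera calls.

## Working session

There is one attempt and no reset: what is moved stays moved. The work goes in short steps, Python scripts to look and compute and a shell command to move; the robot and the scene stay as the last step left them, time stands still between calls to the robot, and variables do not carry over. Pictures are saved under pics/ and viewed, at most 10 in all, crops included, and the job is handed in when it is done.

```bash
ls; mkdir -p pics; python3 - <<'E'
from cell import env, capture, camera_info
import cv2,numpy as np
for n in("scene","top"):
    cv2.imwrite(f"pics/{n}0.png",capture(n)[:,:,::-1])
    c=camera_info(n);print(n,c)
o=env.observe();print(o['time_s'],o['eef_pos'],o['tcp_rot'],o['opening'])
E
```

```text
cell.py
pics
steer.py
scene {'intrinsics': array([[400.24165889,   0.        , 251.99903454],
       [  0.        , 400.24165889, 189.16003907],
       [  0.        ,   0.        ,   1.        ]]), 'pose': array([[ 0.84093248, -0.42949023,  0.32919707,  0.81865269],
       [ 0.54096246,  0.65162469, -0.53173761, -0.45262575],
       [ 0.01386317,  0.62523868,  0.78031045,  0.79789595],
       [ 0.        ,  0.        ,  0.        ,  1.        ]])}
top {'intrinsics': array([[371.68603518,   0.        , 247.21164905],
       [  0.        , 371.68603518, 194.70086552],
       [  0.        ,   0.        ,   1.        ]]), 'pose': array([[-0.00135109,  0.9832087 , -0.18247965,  0.35231305],
       [-0.99954214,  0.00418805,  0.02996612,  0.02928923],
       [ 0.03022718,  0.18243658,  0.98275287,  1.05495673],
       [ 0.        ,  0.        ,  0.        ,  1.        ]])}
0.1 [0.29287771 0.63559041 0.40416603] [ 2.14218712e-01  9.76785600e-01 -4.69183836e-04 -1.25915336e-04] 0.091015532649821
```

View pics/scene0.png

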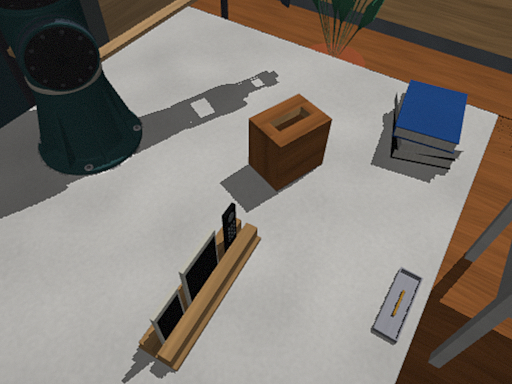

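View pics/top0.png

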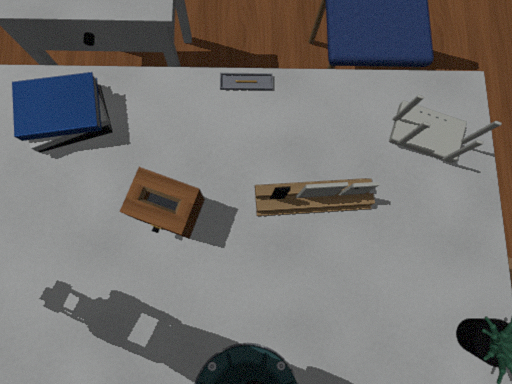

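The scene view shows the stand at about (200,290), holding the remote (230,225), the wider tablet (200,265) and the phone (170,315) at the near end. The box's slot is at about (293,121). In the top view the stand is at (315,196) and the slot at (160,200). Next I'll take enlarged crops to get exact pixels.

```bash
python3 - <<'E'
import cv2
a=cv2.imread("pics/scene0.png");b=cv2.imread("pics/top0.png")
def up(i,x,y,w,h,k):return cv2.resize(i[y:y+h,x:x+w],None,fx=k,fy=k,interpolation=cv2.INTER_CUBIC)
cv2.imwrite("pics/s1.png",cv2.vconcat([up(a,130,195,133,180,4)[:]]) if 0 else cv2.hconcat([up(a,130,225,90,150,4),up(a,240,85,100,150,4)]))
cv2.imwrite("pics/t1.png",cv2.vconcat([up(b,250,170,133,50,6),up(b,110,160,133,50,6)]))
E
```

```text
(no output)
```

View pics/s1.png

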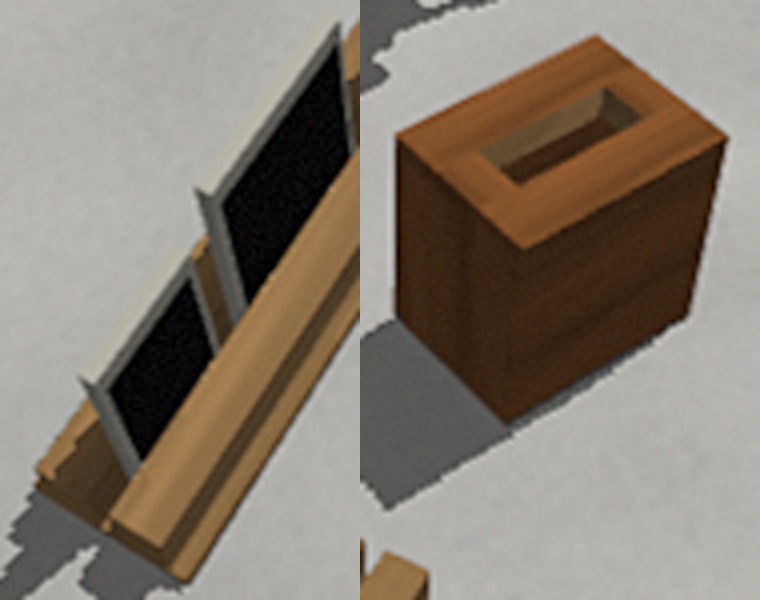

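View pics/t1.png

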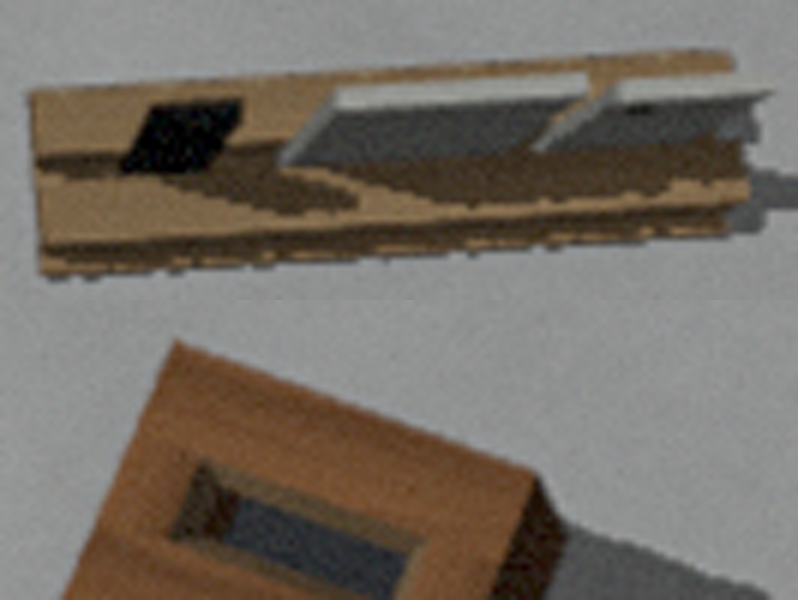

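In the scene crop, the phone's top corners at its -y end are at crop (83,379) and (101,387), and the +y end at (187,261). The lid corners and slot mouth are also clear. In the top crop, the phone's right end blends into the table, so I need a bigger, contrast-stretched crop.

```bash
python3 - <<'E'
import cv2,numpy as np
b=cv2.imread("pics/top0.png")
def up(i,x,y,w,h,k):return cv2.resize(i[y:y+h,x:x+w],None,fx=k,fy=k,interpolation=cv2.INTER_CUBIC)
p=up(b,338,172,50,32,12).astype(float); p=np.clip((p-80)*2.2,0,255).astype(np.uint8)
q=up(b,110,160,100,80,6); q=q[:384+96,:600]
p=p[:, :600]; q=cv2.resize(q,(300,240));
cv2.imwrite("pics/t2.png",p)
cv2.imwrite("pics/t3.png",up(b,115,162,100,80,7))
E
```

```text
(no output)
```

View pics/t2.png

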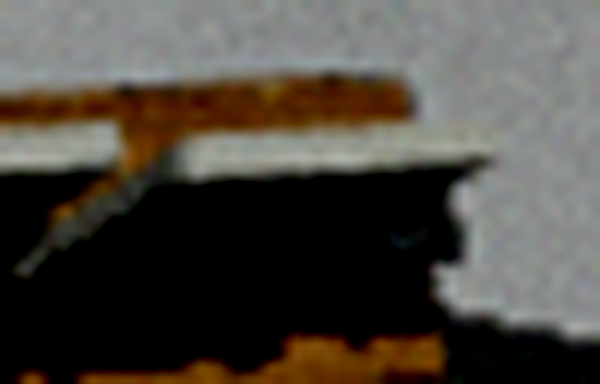

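View pics/t3.png

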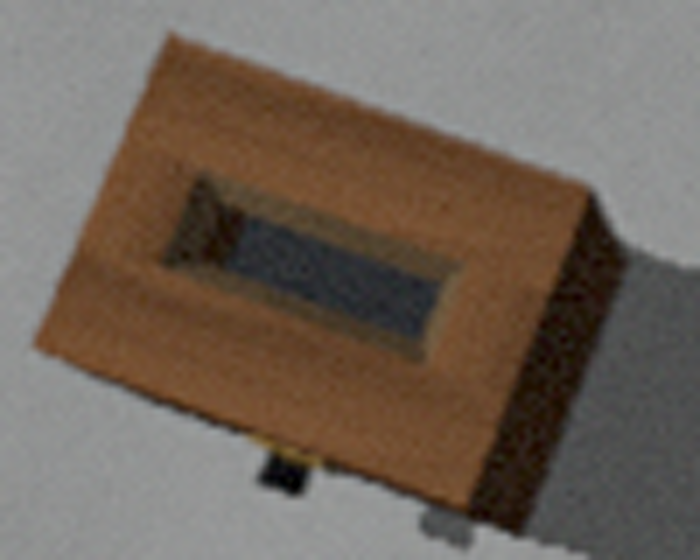

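The top crop shows the phone's upper edge from (182,159) to (488,140), with corners resolved. The lid corners and slot mouth are also clear. Next I'll fit the poses from both views, with height left free.

```bash
cat > m.py <<'E'
from cell import env, capture, camera_info
import numpy as np
from scipy.optimize import least_squares
def proj(n,P):
    c=camera_info(n);T=np.linalg.inv(c['pose']);p=P@T[:3,:3].T+T[:3,3]
    q=(p*[1,-1,-1])@c['intrinsics'].T;return q[:,:2]/q[:,2:]
def fit(loc,obs,x0,fz=None):
    loc=np.array(loc)
    def pts(v):
        c,s=np.cos(v[3]),np.sin(v[3]);return np.c_[loc[:,0]*c-loc[:,1]*s,loc[:,0]*s+loc[:,1]*c,0*loc[:,0]]+v[:3]
    f=lambda v:np.concatenate([(proj(n,pts(v))-o).ravel() for n,o in obs.items()])
    r=least_squares(f,x0);return r.x,r.fun
cr=lambda a,k,x,y:(np.array(a,float)+.5)/k-.5+[x,y]
E
python3 - <<'E'
from m import *
L=lambda a,b:[(a/2,b/2),(a/2,-b/2),(-a/2,-b/2),(-a/2,b/2)]
r={}
ph=fit(L(.009,.067),{'top':cr([(185,138),(485,122),(490,158),(180,180)],12,338,172),'scene':cr([(196,270),(101,387),(83,379),(187,261)],4,130,225)},[.6,-.2,.15,0])
top=np.vstack
bx=fit(L(.120,.160)+L(.038,.1),{'top':cr([(170,33),(590,187),(470,510),(37,347),(200,172),(462,262),(425,362),(163,265)],7,115,162),
 'scene':cr(np.array([(727,137),(525,248),(397,137),(597,35),(642,117),(520,185),(483,150),(605,87)])-[360,0],4,240,85)},[.6,.3,.15,-.3])
for a in(ph,bx):print(a[0].round(4),a[1].reshape(-1,2).round(2).tolist())
from scipy.spatial.transform import Rotation as R
o=env.observe();print(o['eef_pos'],R.from_quat(o['tcp_rot']).as_matrix().round(4).tolist(),o['time_s'])
E
```

```text
[ 0.5531 -0.2987  0.1371  0.0133] [[-1.36, -1.18], [-0.41, -0.05], [-0.55, 0.39], [-0.71, -1.23], [0.55, -1.0], [-0.98, 1.74], [-0.63, 0.89], [-1.24, -1.32]]
[ 0.5069  0.2164  0.157  -0.3446] [[-0.69, -0.44], [-0.04, -0.72], [-0.91, -0.81], [-1.07, -0.05], [-0.09, -0.98], [0.68, -0.09], [0.18, 0.15], [-0.86, 0.11], [0.19, -0.22], [-0.36, 0.53], [-0.68, -0.48], [-0.59, -0.08], [0.6, 0.62], [-0.59, 0.65], [-1.63, 0.52], [-0.63, -0.09]]
[0.29287771 0.63559041 0.40416603] [[-0.9082, 0.4185, -0.0004], [0.4185, 0.9082, -0.0009], [0.0, -0.001, -1.0]] 0.1
```

```bash
python3 - <<'E'
from m import *
L=lambda a,b:[(a/2,b/2),(a/2,-b/2),(-a/2,-b/2),(-a/2,b/2)]
T=cr([(185,138),(485,122),(490,158),(180,180)],12,338,172);S=cr([(196,270),(101,387),(83,379),(187,261)],4,130,225)
def tri(a,b):
    r=least_squares(lambda p:np.r_[(proj('top',p[None])-a)[0],(proj('scene',p[None])-b)[0]],[.55,-.3,.15]);return r.x.round(4),r.fun.round(1)
for i in range(4):print(tri(T[i],S[i]))
# tablet top, -x edge corners (+y end, -y end)
print('tab -y end -x',tri(cr((580,95),6,250,170),cr((197,190),4,130,225)))
print('tab -y end top',tri(cr((582,85),6,250,170),cr((207,193),4,130,225)))
# predicted px with text height, yaw 0.0133
for z in(.137,.148):
    P=np.array([(.5531+x,-.2987+y,z) for x,y in L(.009,.067)]);print((proj('top',P)).round(1).tolist(),proj('scene',P).round(1).tolist())
print(T.round(1).tolist(),S.round(1).tolist())
E
```

```text
(array([ 0.5561, -0.2674,  0.1355]), array([-0.7, -0.6, -0.6,  0.1]))
(array([ 0.5584, -0.3303,  0.141 ]), array([-0.6, -0.5, -0.5,  0.1]))
(array([ 0.5501, -0.3315,  0.1408]), array([-0.3, -0.3, -0.3,  0. ]))
(array([ 0.5485, -0.2658,  0.1326]), array([-1. , -1. , -1. ,  0.1]))
tab -y end -x (array([ 0.5431, -0.2442,  0.1594]), array([ 0.,  0.,  0., -0.]))
tab -y end top (array([ 0.5479, -0.2439,  0.161 ]), array([-0.4, -0.3, -0.3,  0. ]))
[[351.6, 181.7], [377.6, 181.9], [377.8, 185.3], [351.8, 185.2]] [[179.3, 291.3], [153.7, 323.0], [149.6, 320.1], [175.4, 288.7]]
[[352.9, 180.8], [379.2, 180.9], [379.4, 184.4], [353.1, 184.3]] [[178.5, 288.6], [152.5, 320.6], [148.3, 317.6], [174.5, 285.9]]
[[353.0, 183.0], [378.0, 181.7], [378.4, 184.7], [352.5, 186.5]] [[178.6, 292.1], [154.9, 321.4], [150.4, 319.4], [176.4, 289.9]]
```

```bash
python3 - <<'E'
import cv2,numpy as np
a=cv2.imread("pics/scene0.png");b=cv2.imread("pics/top0.png")
def up(i,x,y,w,h,k):return cv2.resize(i[y:y+h,x:x+w],None,fx=k,fy=k,interpolation=cv2.INTER_CUBIC)
p=up(a,142,280,48,72,8); q=up(b,340,176,48,24,8)
p=np.clip((p.astype(float)-20)*1.3,0,255).astype(np.uint8)
# plain scene crop left, nearest-neighbour top crop right
q=cv2.copyMakeBorder(q,0,p.shape[0]-q.shape[0],0,0,cv2.BORDER_CONSTANT)
cv2.imwrite("pics/s2.png",cv2.hconcat([p,q])); print(cv2.hconcat([p,q]).shape)
E
```

```text
(576, 768, 3)
```

View pics/s2.png

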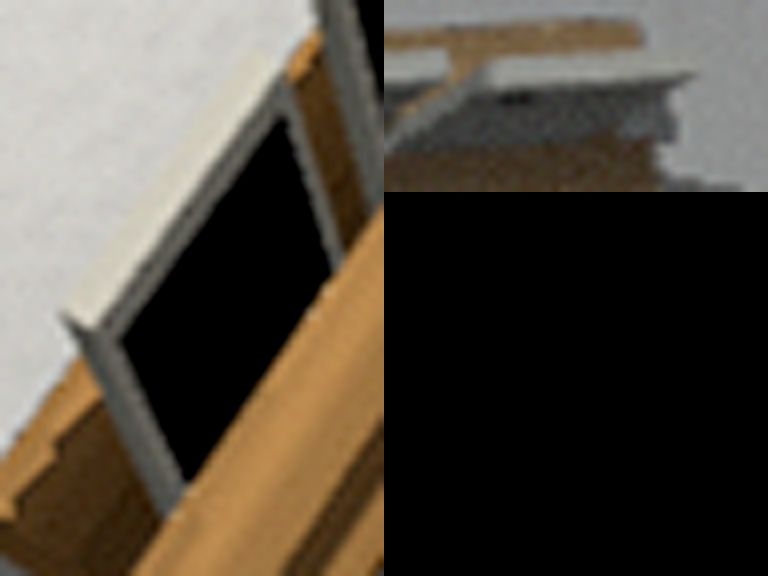

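The +y end was mis-picked earlier. The corners in this scene crop are (65,316), (103,330), (290,82) and (260,55), so I'll refit with those.

```bash
python3 - <<'E'
from m import *
L=lambda a,b:[(a/2,b/2),(a/2,-b/2),(-a/2,-b/2),(-a/2,b/2)]
T=cr([(185,138),(485,122),(490,158),(180,180)],12,338,172);S=cr([(290,82),(103,330),(65,316),(260,55)],8,142,280)
v,f=fit(L(.009,.067),{'top':T,'scene':S},[.6,-.2,.15,0]);print(v.round(4),f.reshape(-1,2).round(1).tolist())
E
```

```text
[ 0.5517 -0.2981  0.1413  0.0555] [[-1.1, -0.4], [-0.1, -0.4], [-0.1, 0.1], [-0.3, -0.5], [0.0, -0.9], [-0.7, 0.9], [-0.2, 0.0], [-0.4, 0.1]]
```

```bash
R='x'; echo '[{"finger_gap": 0.06, "sx": -0.035, "sy": -0.041}, {"finger_gap": 0.06, "sx": -0.035, "sy": -0.041}, {"finger_gap": 0.06, "sx": -0.035, "sy": -0.041}, {"finger_gap": 0.06, "sx": -0.035, "sy": -0.041}, {"finger_gap": 0.06, "sx": -0.035, "sy": -0.041}, {"finger_gap": 0.06, "sx": -0.035, "sy": -0.041}, {"finger_gap": 0.06, "sx": -0.035, "sy": -0.041}, {"finger_gap": 0.06, "sx": -0.035, "sy": -0.041}]' | python3 steer.py 25; echo '[{"finger_gap": 0.06, "sx": -0.035, "sy": -0.041}, {"finger_gap": 0.06, "sx": -0.035, "sy": -0.041}, {"finger_gap": 0.06, "sx": -0.035, "sy": -0.041}, {"finger_gap": 0.06, "sx": -0.035, "sy": -0.041}, {"finger_gap": 0.06, "sx": -0.035, "sy": -0.041}, {"finger_gap": 0.06, "sx": -0.035, "sy": -0.041}, {"finger_gap": 0.06, "sx": -0.035, "sy": -0.041}, {"finger_gap": 0.06, "sx": -0.035, "sy": -0.041}]' | python3 steer.py; echo '[{"finger_gap": 0.06, "twist": 0.181}, {"finger_gap": 0.06, "twist": 0.181}, {"finger_gap": 0.06, "twist": 0.181}, {"finger_gap": 0.06, "twist": 0.181}, {"finger_gap": 0.06, "twist": 0.181}, {"finger_gap": 0.06, "twist": 0.181}, {"finger_gap": 0.06}]' | python3 steer.py
cat > st.py <<'E'
import sys
from m import *
from scipy.spatial.transform import Rotation as R
o=env.observe();M=R.from_quat(o['tcp_rot']).as_matrix()
g=np.array([float(a) for a in sys.argv[1:4]])
print(o['time_s'],o['eef_pos'].round(4),'tool move',(M.T@(g-o['eef_pos'])).round(4),'turn',round(np.arctan2(M[1,1],M[0,1])-float(sys.argv[4]),4),'tilt',M[:,2].round(4),o['joints'].round(2),o['ft_force'].round(2))
E
python3 st.py 0.552 -0.299 0.300 0.0555
```

```text
time_s: 1.1
eef_pos: [0.4101, 0.219, 0.4047]
tcp_rot: [0.214, 0.977, 0.0, 0.0]
ft_force: [1.1, 0.1, 1.6]
opening: 0.0598
finger_force: 0.0
time_s: 2.1
eef_pos: [0.5271, -0.1963, 0.4046]
tcp_rot: [0.214, 0.977, 0.0, -0.0]
ft_force: [1.4, 0.1, 0.2]
opening: 0.0601
finger_force: 0.0
time_s: 2.98
eef_pos: [0.5269, -0.1943, 0.4045]
tcp_rot: [0.688, 0.726, -0.0, -0.0]
ft_force: [0.3, 0.2, 0.0]
opening: 0.06
finger_force: 0.0
2.975 [ 0.5269 -0.1943  0.4045] tool move [-0.1059  0.0194  0.1045] turn -0.0014 tilt [-4.e-04  1.e-04 -1.e+00] [-0.39  0.16  2.02 -0.    0.96 -0.45] [0.3  0.24 0.01]
```

```bash
echo '[{"finger_gap": 0.06, "sx": -0.053, "sy": 0.0097}, {"finger_gap": 0.06, "sx": -0.053, "sy": 0.0097}, {"finger_gap": 0.06, "sz": 0.035}, {"finger_gap": 0.06, "sz": 0.035}, {"finger_gap": 0.06, "sz": 0.02}, {"finger_gap": 0.06, "sz": 0.013}, {"finger_gap": 0.06}]' | python3 steer.py; python3 st.py 0.552 -0.299 0.301 0.0555; python3 - <<'E'
from m import *
import cv2
a=capture('scene')[:,:,::-1];b=capture('top')[:,:,::-1]
p=cv2.resize(a[190:360,110:260],None,fx=3,fy=3,interpolation=cv2.INTER_CUBIC)
q=cv2.resize(b[130:260,270:385],None,fx=3,fy=3,interpolation=cv2.INTER_CUBIC)
q=cv2.copyMakeBorder(q,0,p.shape[0]-q.shape[0],0,0,cv2.BORDER_CONSTANT)
cv2.imwrite("pics/g1.png",cv2.hconcat([p,q]))
E
```

```text
time_s: 3.85
eef_pos: [0.5521, -0.2991, 0.3015]
tcp_rot: [0.688, 0.726, -0.0, -0.0]
ft_force: [-0.2, 0.3, 0.3]
opening: 0.0601
finger_force: 0.0
3.85 [ 0.5521 -0.2991  0.3015] tool move [ 0.0001 -0.0001  0.0005] turn -0.0013 tilt [-6.e-04  3.e-04 -1.e+00] [-0.53  0.41  1.92 -0.    0.81 -0.59] [-0.16  0.35  0.3 ]
```

View pics/g1.png

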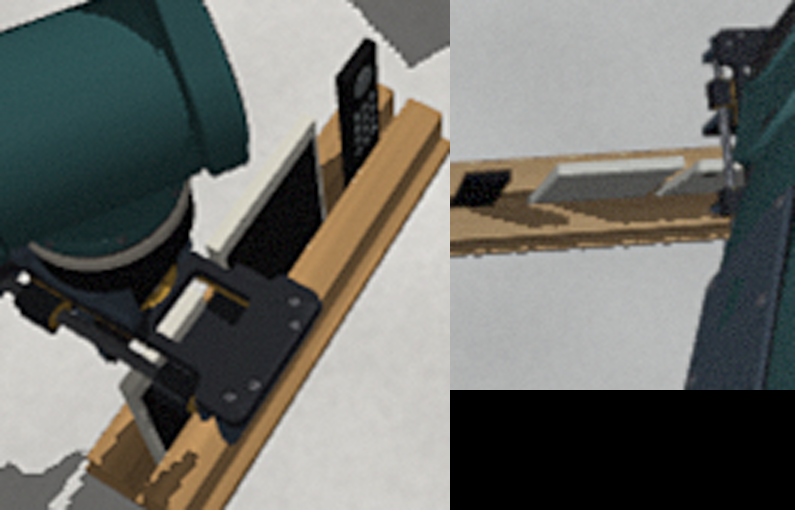

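The fingers straddle the phone's top edge, whose visible end is at crop (125,385), and the tablet and remote are clear. Closing now.

```bash
echo '[{"finger_gap": 0.0}, {"finger_gap": 0.0}, {"finger_gap": 0.0}, {"finger_gap": 0.0}, {"finger_gap": 0.0}, {"finger_gap": 0.0}]' | python3 steer.py 25; python3 st.py 0.552 -0.299 0.301 0.0555
```

```text
time_s: 4.7
eef_pos: [0.5519, -0.2992, 0.3017]
tcp_rot: [0.688, 0.726, -0.0, -0.0]
ft_force: [-0.2, -0.8, 1.2]
opening: 0.0091
finger_force: 25.0
4.7 [ 0.5519 -0.2992  0.3017] tool move [0.0002 0.0001 0.0007] turn -0.0024 tilt [-3.e-04  0.e+00 -1.e+00] [-0.53  0.4   1.92 -0.    0.81 -0.59] [-0.24 -0.8   1.18]
```

```bash
echo '[{"finger_gap": 0.0, "sz": -0.01}, {"finger_gap": 0.0, "sz": -0.02}, {"finger_gap": 0.0, "sz": -0.03}, {"finger_gap": 0.0, "sz": -0.035}, {"finger_gap": 0.0, "sz": -0.035}, {"finger_gap": 0.0, "sz": -0.035}, {"finger_gap": 0.0, "sz": -0.03}, {"finger_gap": 0.0, "sz": -0.02}]' | python3 steer.py; python3 st.py 0.507 0.2164 0.516 -0.3446
```

```text
time_s: 5.7
eef_pos: [0.5518, -0.2991, 0.5196]
tcp_rot: [0.688, 0.726, 0.0, 0.001]
ft_force: [-0.1, -0.9, -1.3]
opening: 0.0086
finger_force: 25.0
5.7 [ 0.5518 -0.2991  0.5196] tool move [ 0.5171 -0.0174  0.0029] turn 0.3976 tilt [ 0.0021 -0.0012 -1.    ] [-0.53  0.15  1.8   0.    1.18 -0.59] [-0.14 -0.93 -1.28]
```

```bash
echo '[{"finger_gap": 0.0, "sx": 0.02, "sy": -0.001}, {"finger_gap": 0.0, "sx": 0.04, "sy": -0.0014}, {"finger_gap": 0.0, "sx": 0.045, "sy": -0.0015}, {"finger_gap": 0.0, "sx": 0.045, "sy": -0.0015}, {"finger_gap": 0.0, "sx": 0.045, "sy": -0.0015}, {"finger_gap": 0.0, "sx": 0.045, "sy": -0.0015}, {"finger_gap": 0.0, "sx": 0.045, "sy": -0.0015}, {"finger_gap": 0.0, "sx": 0.045, "sy": -0.0015}]' | python3 steer.py; echo '[{"finger_gap": 0.0, "sx": 0.045, "sy": -0.0015}, {"finger_gap": 0.0, "sx": 0.045, "sy": -0.0015}, {"finger_gap": 0.0, "sx": 0.045, "sy": -0.0015}, {"finger_gap": 0.0, "sx": 0.035, "sy": -0.001}, {"finger_gap": 0.0, "sx": 0.016, "twist": 0.1}, {"finger_gap": 0.0, "twist": 0.15}, {"finger_gap": 0.0, "twist": 0.147}, {"finger_gap": 0.0}]' | python3 steer.py; echo '[{"finger_gap": 0.0}, {"finger_gap": 0.0}]' | python3 steer.py; python3 st.py 0.507 0.2164 0.516 -0.3446
 python3 - <<'E'
from m import *
import cv2
a=capture('scene')[:,:,::-1];b=capture('top')[:,:,::-1]
cv2.imwrite('pics/a2.png',a);cv2.imwrite('pics/b2.png',b)
p=cv2.resize(a[20:210,200:340],None,fx=3,fy=3,interpolation=cv2.INTER_CUBIC)
q=cv2.resize(b[130:260,85:210],None,fx=3,fy=3,interpolation=cv2.INTER_CUBIC)
q=cv2.copyMakeBorder(q,0,p.shape[0]-q.shape[0],0,0,cv2.BORDER_CONSTANT)
cv2.imwrite("pics/h1.png",cv2.hconcat([p,q]));print(p.shape,q.shape)
E
```

```text
time_s: 6.7
eef_pos: [0.522, 0.0318, 0.5156]
tcp_rot: [0.688, 0.726, -0.001, -0.001]
ft_force: [-0.4, 0.3, -2.6]
opening: 0.0084
finger_force: 25.0
time_s: 7.7
eef_pos: [0.5069, 0.2156, 0.5157]
tcp_rot: [0.817, 0.576, -0.001, -0.0]
ft_force: [0.4, -0.2, -1.6]
opening: 0.0087
finger_force: 25.0
time_s: 7.95
eef_pos: [0.5076, 0.2152, 0.5166]
tcp_rot: [0.817, 0.576, -0.0, -0.0]
ft_force: [-0.4, 0.2, -2.1]
opening: 0.009
finger_force: 25.0
7.95 [0.5076 0.2152 0.5166] tool move [ 0.0009 -0.001   0.0006] turn 0.0024 tilt [-3.e-04 -1.e-04 -1.e+00] [0.36 0.02 1.95 0.   1.17 0.7 ] [-0.39  0.21 -2.07]
(570, 420, 3) (570, 375, 3)
```

View pics/h1.png

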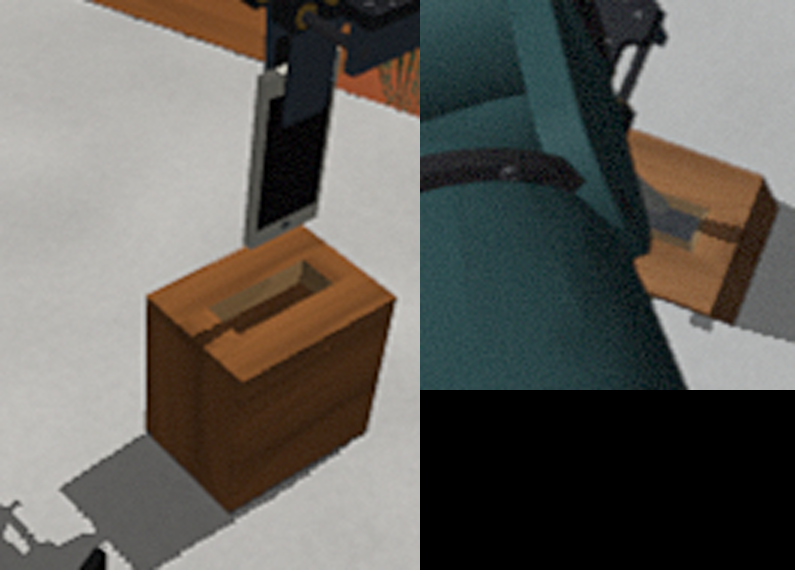

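The phone hangs upright over the slot, with its lower edge from crop (244,243) to (317,216). I'll compare it with the slot, using the same scene camera for both.

```bash
python3 - <<'E'
from m import *
L=lambda a,b:np.array([(a/2,b/2),(a/2,-b/2),(-a/2,-b/2),(-a/2,b/2)])
def f2(loc,z,n,obs,yaw=None):
    loc=np.array(loc)
    def f(v):
        w=v[2] if yaw is None else yaw;c,s=np.cos(w),np.sin(w)
        return (proj(n,np.c_[loc[:,0]*c-loc[:,1]*s+v[0],loc[:,0]*s+loc[:,1]*c+v[1],0*loc[:,0]+z])-obs).ravel()
    r=least_squares(f,[.5,.2,-.3]);return r.x.round(4),r.fun.round(1)
B=np.r_[L(.12,.16),L(.038,.1)]
print('box scene',f2(B,.16,'scene',cr(np.array([(727,137),(525,248),(397,137),(597,35),(642,117),(520,185),(483,150),(605,87)])-[360,0],4,240,85)))
print('box top',f2(B,.16,'top',cr([(170,33),(590,187),(470,510),(37,347),(200,172),(462,262),(425,362),(163,265)],7,115,162)))
print('phone',f2(L(.009,.067)[:3],.2249,'scene',cr([(317,216),(257,247),(244,243)],3,200,20),-.345))
E
```

```text
box scene (array([ 0.5089,  0.2146, -0.3431]), array([ 0.8, -0.5,  0.2,  0.4, -0.4, -0.7, -0.2, -0.4,  1.1,  0.4, -0.1,
        0.5, -1.2,  0.3, -0.2, -0.4]))
box top (array([ 0.5056,  0.2149, -0.3455]), array([-0.4, -0.2,  0.5, -0.4, -0.5, -0.3, -0.9,  0.3,  0.2, -0.7,  1.1,
        0.3,  0.6,  0.6, -0.6,  0.4]))
phone (array([ 0.5099,  0.2176, -0.3   ]), array([ 1. , -0.4, -1.3,  0.5,  0.4, -0.2]))
```

```bash
echo '[{"finger_gap": 0.0, "sx": -0.0015, "sz": 0.02}, {"finger_gap": 0.0, "sz": 0.02}, {"finger_gap": 0.0, "sz": 0.015}, {"finger_gap": 0.0, "sz": 0.01}, {"finger_gap": 0.0, "sz": 0.01}, {"finger_gap": 0.0, "sz": 0.01}, {"finger_gap": 0.0, "sz": 0.01}]' | python3 steer.py; echo '[{"finger_gap": 0.0}, {"finger_gap": 0.0, "sz": 0.005}]' | python3 steer.py;python3 st.py 0.507 0.2148 0.359 -0.3446
```

```text
time_s: 8.93
eef_pos: [0.5073, 0.2138, 0.4212]
tcp_rot: [0.818, 0.576, 0.0, 0.0]
ft_force: [0.3, 0.5, -2.7]
opening: 0.0087
finger_force: 25.0
time_s: 9.18
eef_pos: [0.5075, 0.2138, 0.4171]
tcp_rot: [0.818, 0.576, 0.001, 0.0]
ft_force: [-0.3, -0.1, -1.5]
opening: 0.0086
finger_force: 25.0
9.175 [0.5075 0.2138 0.4171] tool move [ 0.0007 -0.0008  0.0581] turn 0.0006 tilt [ 1.e-03  4.e-04 -1.e+00] [0.36 0.13 2.03 0.   0.98 0.7 ] [-0.29 -0.1  -1.51]
```

No contact so far: the phone's lower edge is through the lid (z ≈ 0.125). I'll lower it further.

```bash
echo '[{"finger_gap": 0.0, "sz": 0.012}, {"finger_gap": 0.0, "sz": 0.012}, {"finger_gap": 0.0, "sz": 0.012}, {"finger_gap": 0.0, "sz": 0.01}, {"finger_gap": 0.0, "sz": 0.007}, {"finger_gap": 0.0, "sz": 0.004}, {"finger_gap": 0.0}, {"finger_gap": 0.0}]' | python3 steer.py; python3 st.py 0.507 0.2148 0.359 -0.3446
 python3 - <<'E'
from m import *
import cv2
a=capture('scene')[:,:,::-1]
cv2.imwrite("pics/h2.png",cv2.resize(a[40:210,200:360],None,fx=3.5,fy=3.5,interpolation=cv2.INTER_CUBIC))
E
```

```text
time_s: 10.18
eef_pos: [0.5074, 0.2138, 0.3601]
tcp_rot: [0.818, 0.576, 0.0, 0.0]
ft_force: [0.7, -0.5, -2.0]
opening: 0.0092
finger_force: 25.0
10.175 [0.5074 0.2138 0.3601] tool move [ 0.0008 -0.0007  0.0011] turn 0.0006 tilt [ 5.e-04  2.e-04 -1.e+00] [0.36 0.21 2.06 0.   0.87 0.7 ] [ 0.71 -0.51 -1.99]
```

Force at the wrist is only the phone's weight (about 2 N), and roughly 92 mm of its 138 mm is below the lid's top. Releasing, then retreating straight up.

```bash
echo '[{"finger_gap": 0.08}, {"finger_gap": 0.08}, {"finger_gap": 0.08}, {"finger_gap": 0.08}, {"finger_gap": 0.08}]' | python3 steer.py; echo '[{"finger_gap": 0.08, "sz": -0.02}, {"finger_gap": 0.08, "sz": -0.04}, {"finger_gap": 0.08, "sz": -0.05}, {"finger_gap": 0.08, "sz": -0.05}, {"finger_gap": 0.08, "sz": -0.03}, {"finger_gap": 0.08}, {"finger_gap": 0.08}, {"finger_gap": 0.08}]' | python3 steer.py
 python3 - <<'E'
from m import *
import cv2
a=capture('scene')[:,:,::-1]
cv2.imwrite("pics/h3.png",cv2.resize(a[40:384,120:360],None,fx=1.74,fy=1.74,interpolation=cv2.INTER_CUBIC))
E
```

```text
time_s: 10.85
eef_pos: [0.5073, 0.2138, 0.3597]
tcp_rot: [0.818, 0.576, 0.0, 0.0]
ft_force: [0.8, 0.7, 0.6]
opening: 0.0559
finger_force: 0.0
time_s: 11.85
eef_pos: [0.5072, 0.2137, 0.5484]
tcp_rot: [0.818, 0.576, -0.001, -0.0]
ft_force: [-0.4, -0.9, -0.5]
opening: 0.0799
finger_force: 0.0
```

View pics/h3.png

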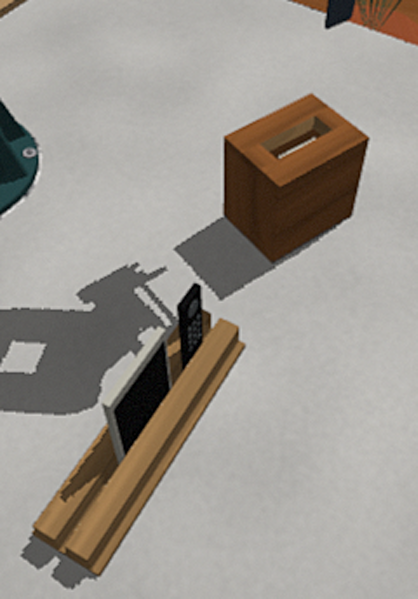

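The phone is down inside the box: only its top edge shows, deep in the slot at (295,143). The tablet (140,390) and remote (190,325) still stand in the stand, and the gripper is clear.

```bash
python3 -c "
from cell import env, capture, camera_info
print(env.finish_job())"
```

```text
the job is handed in; nothing more can be done
None
```

The phone is fully inside the box: it was let go with about two thirds of it through the slot. The tablet and remote still stand in the stand, and the job was handed in at about 12 s with the gripper clear.

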